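# Prop open the blue service lid

## Robot

A 6-joint arm with a two-finger parallel gripper is mounted at the origin on a cart in front of the work surface, level with it; the furniture and walls round the work are solid. World frame = base frame: x ahead of the robot, y to its left, z up, the work surface at z = 0. Lengths are in m, angles in rad, forces in N, time in s.
With the tool pointing down it reaches from about 0.275 to 0.75 m from the base axis. Payload 10.2 kg.
Tool frame: the origin (TCP) lies between the finger pads; the fingertips stand 11 mm ahead of it and the grasp point (between the pads) lies 8 mm behind it; z points along the fingers, y is the line along which they close (so a half turn about z gives the same grasp; the last joint's range is limited). The gripper opens to 88 mm and grips with 3 to 60 N. Pads are 18 mm wide; open, the fingers measure 123 mm over their backs; the gripper's body (75 mm by 187 mm) begins 45 mm behind the grasp point.
Start: joints at [-1.388, 0.313, 1.498, -0, 1.331, -0.223], TCP at [0.207, -0.482, 0.25] pointing down, gripper open.
Joint ranges: [-2.94, 2.94], [-0.97, 2.17], [0.19, 2.56], [-1.23, 4.37], [0.02, 3.11], [-2.88, 2.88]. Speed limits (rad/s): [2.39, 2.39, 3.01, 3.14, 3.14, 3.14].

## Interface

Orientations are given as a rotation vector (axis times angle).
In Python, from bench import read_state, eyes, manip gives the robot as it stands.
- The arm moves only by the shell command python3 -m crank 'ROWS' [FORCE]. ROWS is JSON, a list of rows, each an object of numbers: "ax", "ay", "az": the turn, a rotation vector about the tool's x, y, z in degrees; "tx", "ty", "tz": the shift along the tool's x, y, z in mm; "jaw": the gripper command: -1 is fully open, 1 is shut, values between are in proportion. A call has 1 to 12 rows; each row shifts and turns the commanded pose from where the row before left it, along the tool's axes as they then stand; what a row does not reach is not made up. A row lasts 1/12 s, in which the tool goes at most 41.7 mm and 7.16 degrees, less where a joint would pass 70% of its speed; a pose out of reach is approached as far as the arm can. A call with a gripper value outside its range is refused whole. The fingers move at their own pace and stop on an object; FORCE is the grip in N (left out, the last holds). Time passes only in rows, so rows that do not move let the fingers close. It gives the time, the measured TCP pose, the force, the opening and the grip force at its end, in the units of the state.
- read_state(): the state, without advancing time (a new reading comes with each control period).
- eyes.snapshot(name): name is "scene" or "top" or "wrist"; returns the picture (420x560x3 uint8, blue, green, red); there is no depth.
- eyes.camera_info(name): a dict with "K" (3x3 intrinsics, pixels), "D" ([k1, k2, p1, p2, k3] as OpenCV has them; the pictures are not rectified), "R" (3x3) and "t" (3): a world point X has camera coordinates R X + t; the wrist camera has in their place "tool_from_camera" (4x4, takes a point from camera to tool coordinates, whose origin is the TCP and whose axes are the flange's). Camera axes: x right, y down, z forward; pixel columns grow to the right and rows downward; lengths in m; the calibration is good to about 2 mm. A picture is of the moment at which its call begins: read the wrist's pose just before it. camera_info takes no time and is no camera call.
- manip.job_done(): hands the job in; it is judged then, once.
The state is a dict: "t": time; "joint_positions": joint angles; "qvel": joint speeds; "effort": joint torques, N m; "eef_pos": TCP position; "orientation": TCP orientation; "contact_force": force on the tool from outside, world axes, zero at the start; "moment": the same for the moment, N m; "gripper_width": opening from 0.0 (shut) to 1.0 (fully open); "grasp_force": force on a finger pad.
Only numpy, scipy, OpenCV 4.12 (cv2) and the standard library are available. Lean on these libraries where they do the work, as an engineer would, in place of code of your own. Each camera call takes 0.05 s, during which the arm holds its last target. There are 200 camera calls.

## Task

Open the small grey electronics case that has the blue lid: lift the lid by its black handle all the way up to its stop and let go, as its stiff hinge holds it for the moment. Then swing the prop rod at the case's near side up until the bent tip at its end sits in the holding hole of the blue lid, and let go. Leave the case with the yellow lid shut and its rod down.

Things in the scene. Friction and masses are not known exactly. Their poses are not given: they have to be found in the camera images.
- blue_case: Grey open-topped case 160 x 160 x 80 mm with a blue hinged lid, fixed to the bench. It stands sideways: its front (-x, lid handle) faces the robot's left, the lid's hinge the robot's right, and the prop rod lies along the side next to the robot (-y). Origin: centre of its underside, on the bench; x from its front to its hinge side, z up.
- blue_lid (a joint): Angle of the blue lid, rad: 0 shut, 1.05 fully up at its stop; may stand ajar at the start. Its hinge line runs along the case's y at x = +75, z = 80 mm in the case's frame; the handle rises as the angle grows. The hinge is stiff (about 3 to 5 N at the handle) and the lid stays where it is left.
- blue_prop (a joint): Angle of the prop rod, rad: 0 lying level towards the front, growing as its free end swings up and over towards the hinge side; 1.50 when its tip sits in the hole of the fully raised lid, end stop 1.54. Pivot along the case's y at x = +15, z = 50 mm; the rod swings in the plane y = -100 mm of the case. It stays where it is left (about 1 N at the grip).
- blue_handle (a point): Centre of the black handle of the blue lid: a roller 16 mm in diameter, 36 mm long along the case's y, at y = -35 mm of the case, 190 mm from the hinge line (6 mm above its level when shut), 35 mm out from the lid's edge on a 14 mm neck. Pinch its two flat ends from above, fingers closing along the case's y; it can turn between them as the lid rises.
- blue_knob (a point): Grip point on the black rubber grip at the rod's free end: 14 mm in diameter, 52 mm long, along the case's y, standing out sideways (-y) from the rod; this point lies 38 mm beside the rod and 148 mm from the pivot. Pinch it from above with the fingers closing along the case's x; it can turn between the fingers as the rod swings.
- blue_tip (a point): A point on the bent tip of the prop rod, 14 mm from the rod's axis; the tip is a 7 mm thick pin, 30 mm long, square to the rod, standing up when the rod lies down and pointing to the hinge side when the rod is up. Sits at the hole's centre when the rod is home.
- blue_hole (a point): Centre of the holding hole: a 22 x 22 mm opening in a 5 mm thick steel bracket on the lid's -y side, 130 mm out from the hinge line and 12 mm above its level when shut, at y = -100 mm of the case. With the lid fully up the opening faces the case's front (-x), and the tip enters it from that side. The point moves with the lid.
- yellow_lid (a joint): Angle of the lid of the other, alike case with the yellow lid, rad; to be left shut (0).
- yellow_prop (a joint): Angle of the prop rod of the yellow-lidded case, rad; to be left lying down.

How it is judged:
On the way:
1. the blue lid is fully up (value of joint blue_lid above 0.95 rad), for 0.2 s.
At the end, for the whole second after the job is handed in: The blue lid is up (above 0.93 rad), the bent tip of its prop rod sits in the holding hole (tip point within 12 mm of the hole's centre), lid and rod are at rest, and the yellow-lidded case is shut (below 0.1 rad) with its rod down (below 0.4 rad) (value of joint blue_lid above 0.93 rad and distance between blue_tip and blue_hole below 0.012 m and velocity of joint blue_lid between -0.05 and 0.05 rad/s and velocity of joint blue_prop between -0.05 and 0.05 rad/s and value of joint yellow_lid below 0.1 rad and value of joint yellow_prop below 0.4 rad); the robot touches nothing.
It fails at once if the yellow lid is opened (value of joint yellow_lid above 0.2 rad).
It fails at once if the yellow-lidded case's prop rod is swung up (value of joint yellow_prop above 0.5 rad).
It also fails if it takes over 56 s, if anything falls off the work surface, if the arm or the gripper's body presses on something with over 40 N, if the wrist force passes 120 N, or if a joint passes its speed limit or range.

## Working session

There is one attempt and no reset: what is moved stays moved. The work goes in short steps, Python scripts to look and compute and a shell command to move; the robot and the scene stay as the last step left them, time stands still between calls to the robot, and variables do not carry over. Pictures are saved under pics/ and viewed, at most 12 in all, crops included, and the job is handed in when it is done.

```bash
mkdir -p pics; python3 - <<'E'
from bench import read_state, eyes, manip
import cv2, numpy as np
s=read_state(); print(s)
a=eyes.snapshot("scene"); b=eyes.snapshot("top")
cv2.imwrite("pics/scene0.png",a); cv2.imwrite("pics/top0.png",b)
for n in("scene","top","wrist"): print(n,eyes.camera_info(n))
E
```

```text
{'t': 0.0, 'joint_positions': array([-1.38837852e+00,  3.13425039e-01,  1.49842172e+00,  4.12652449e-06,
        1.33099601e+00, -2.23349917e-01]), 'qvel': array([-7.47073054e-04, -1.33612106e-04,  3.10300969e-04,  1.29983521e-03,
       -9.29932294e-05,  3.61302248e-04]), 'effort': array([-1.51291824e-03, -4.02216697e+01, -2.52265888e+01,  6.93921000e-02,
        3.53294110e-02, -9.80263508e-05]), 'eef_pos': array([ 0.20720166, -0.4821337 ,  0.24917962]), 'orientation': array([-3.07593341e+00, -6.32761489e-01, -4.64615724e-05]), 'contact_force': array([-0.3661209 , -0.6266282 ,  0.28270622]), 'moment': array([ 0.01237283, -0.02889764, -0.02782013]), 'grasp_force': 0.0, 'gripper_width': 0.9985292531900756}
scene {'K': array([[380.83719871,   0.        , 284.56588131],
       [  0.        , 380.83719871, 219.46376968],
       [  0.        ,   0.        ,   1.        ]]), 'D': array([-0.09825619,  0.        ,  0.        ,  0.        ,  0.        ]), 'R': array([[-0.85089954, -0.52519234,  0.01195722],
       [-0.40740753,  0.6453569 , -0.64616838],
       [ 0.33164601, -0.55469584, -0.
[... 413 characters left out ...]
.1013141 ,  0.01629747, -0.99472099]]), 't': array([-0.03229436,  0.51871757,  1.13706718])}
wrist {'K': array([[295.77048686,   0.        , 280.40069253],
       [  0.        , 295.77048686, 207.86548425],
       [  0.        ,   0.        ,   1.        ]]), 'D': array([-0.05174366,  0.        ,  0.        ,  0.        ,  0.        ]), 'tool_from_camera': array([[ 5.25364206e-04, -9.66219399e-01, -2.57720385e-01,
         6.53489097e-02],
       [ 9.99997511e-01,  1.06649277e-03, -1.95988805e-03,
        -5.62163379e-04],
       [ 2.16853878e-03, -2.57718714e-01,  9.66217554e-01,
        -1.35155216e-01],
       [ 0.00000000e+00,  0.00000000e+00,  0.00000000e+00,
         1.00000000e+00]])}
```

View pics/scene0.png

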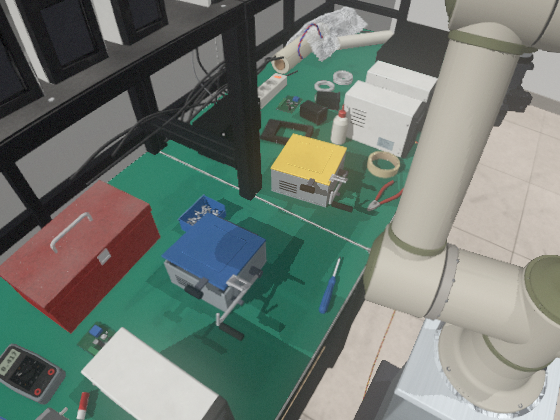

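View pics/top0.png

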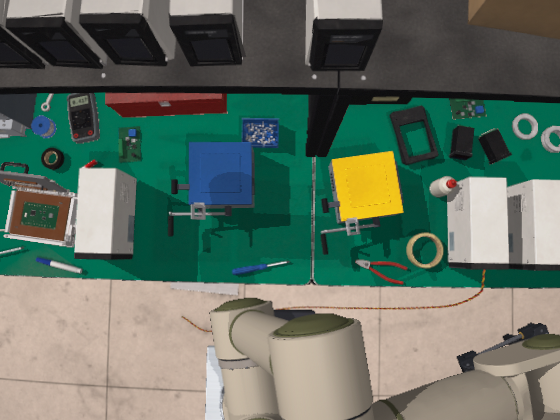

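The top view shows the blue case with its handle at about (174,187), its knob at about (170,225) and its bracket at about (198,212). In the scene view the handle is at about (195,294) and the knob at about (230,329). Next I triangulate them.

```bash
cat > h.py <<'E'
import cv2, numpy as np
from bench import read_state, eyes, manip
from scipy.spatial.transform import Rotation as Ro
def P(n,st=None):
    c=eyes.camera_info(n)
    if 'R' in c: return c['K'],c['D'],np.c_[c['R'],c['t']]
    T=np.eye(4);T[:3,:3]=Ro.from_rotvec(st['orientation']).as_matrix();T[:3,3]=st['eef_pos']
    return c['K'],c['D'],np.linalg.inv(T@c['tool_from_camera'])[:3]
def und(p,C): return cv2.undistortPoints(np.array([[p]],float),C[0],C[1])[0,0]
def tri(p1,C1,p2,C2):
    X=cv2.triangulatePoints(C1[2],C2[2],und(p1,C1),und(p2,C2))[:,0];X=X[:3]/X[3]
    e=[np.linalg.norm(proj(X,C)-p) for p,C in((p1,C1),(p2,C2))]
    return X,e
def proj(X,C): return cv2.projectPoints(np.array([X],float),C[2][:,:3],C[2][:,3],C[0],C[1])[0][0,0]
def plane(p,C,z):
    u=und(p,C);R,t=C[2][:,:3],C[2][:,3];o=-R.T@t;d=R.T@np.array([*u,1]);return o+d*(z-o[2])/d[2]
def blobs(img,roi,f,amin=20):
    x0,y0,x1,y1=roi;m=f(img[y0:y1,x0:x1].astype(int)).astype(np.uint8)
    n,l,s,c=cv2.connectedComponentsWithStats(m)
    return [(c[i]+[x0,y0],s[i]) for i in range(1,n) if s[i][4]>=amin]
dark=lambda a:(a.max(2)<60)&(a.max(2)-a.min(2)<22)
blue=lambda a:(a[...,0]>a[...,1]*1.5)&(a[...,0]>a[...,2]*2)&(a[...,0]>60)
E
python3 - <<'E'
from h import *
a=cv2.imread("pics/scene0.png");b=cv2.imread("pics/top0.png")
for r,i in(((155,160,260,245),b),((165,260,260,350),a)):
    for x in blobs(i,r,dark): print(np.round(x[0],1),x[1])
for r,i in(((155,120,270,245),b),((150,200,280,300),a)):
    x0,y0,x1,y1=r;m=blue(i[y0:y1,x0:x1].astype(int)).astype(np.uint8)
    c=max(cv2.findContours(m,0,2)[0],key=cv2.contourArea);print((cv2.approxPolyDP(c,5,True)[:,0]+[x0,y0]).tolist())
big=np.hstack([cv2.resize(a[200:350,150:280],None,fx=3,fy=3,interpolation=2),cv2.resize(b[135:245,150:270],None,fx=3.4,fy=3.4,interpolation=2)[:374].copy() if 0 else cv2.copyMakeBorder(cv2.resize(b[135:245,150:270],None,fx=3.4,fy=3.4,interpolation=2),0,76,0,0,0)])
cv2.imwrite("pics/z.png",big);print(big.shape)
E
```

```text
[252.8 178.5] [97  3  3 32 63]
[174.3 186.5] [17 20  7 14 78]
[228.  210.2] [69 45  8 11 70]
[170.  225.5] [ 13  56   5  20 100]
[195.8 291.3] [22 25 16 14 65]
[233.6 331. ] [56 63 23 17 90]
[[269, 120], [243, 120], [241, 142], [189, 143], [189, 204], [251, 203], [250, 147], [261, 144], [261, 135], [246, 141], [245, 133], [253, 132], [245, 125], [263, 120], [264, 127]]
[[205, 204], [224, 209], [213, 200]]
(450, 798, 3)
```

View pics/z.png

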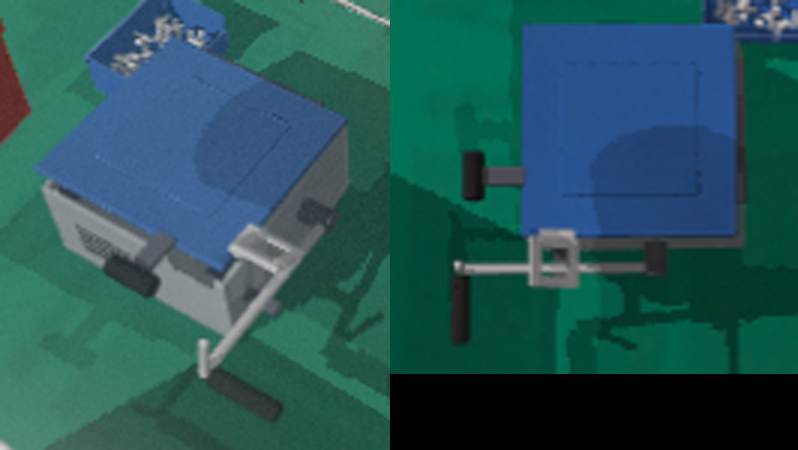

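The crop shows the lid slightly ajar. The handle, knob, rod and bracket are all clear, and the rod is lying down.

```bash
python3 - <<'E'
from h import *
T,S=P("top"),P("scene")
H=tri((174.4,186.5),T,(193.9,291.3),S);K=tri((170.4,225.5),T,(231,331.3),S)
print("handle",H,"knob",K)
# lid hinge-side corners (right edge) top z~.084: crop coords
f=lambda u,v:((u-390)/3.4+150,v/3.4+135)
for n,p,z in(("hinge far",f(735,26),.083),("hinge near",f(737,234),.083),("front far",f(523,26),.1),("front near",f(523,236),.1),("knob far",f(460,280),.05),("knob near",f(460,343),.05)):
    print(n,plane(p,T,z).round(4))
g=lambda u,v:(u/3+150,v/3+200)
print("tri hinge near",tri(f(737,234),T,g(236,268),S) , "front near?")
print("front far",tri(f(523,236),T,g(218,268),S),"hinge near", tri(f(737,236),T,g(347,122),S),"far front",tri(f(523,26),T,g(38,170),S))
E
```

```text
handle (array([0.56576967, 0.23716896, 0.10712097]), [np.float64(0.16160733173718908), np.float64(0.208225190453565)]) knob (array([0.46967386, 0.25283974, 0.06815006]), [np.float64(0.1862093873798239), np.float64(0.25186472238917645)])
hinge far [0.6883 0.0484 0.083 ]
hinge near [0.5291 0.0421 0.083 ]
front far [0.6814 0.2069 0.1   ]
front near [0.5224 0.1995 0.1   ]
knob far [0.4927 0.2583 0.05  ]
knob near [0.444  0.2561 0.05  ]
tri hinge near (array([ 0.58789038,  0.07877304, -0.14628345]), [np.float64(12.110669898293171), np.float64(13.380136435432421)]) front near?
front far (array([0.5233552 , 0.20012448, 0.09952531]), [np.float64(0.41802085706094816), np.float64(0.5342970722976516)]) hinge near (array([0.52829805, 0.04248465, 0.07811981]), [np.float64(0.0433186276852213), np.float64(0.049654581764807325)]) far front (array([0.68069065, 0.20653484, 0.09831736]), [np.float64(0.5170398309356363), np.float64(0.6171882879453794)])
```

```bash
python3 -m crank '[{"az":-6.9,"jaw":-1},{"az":-6.9},{"az":-6.9},{"az":-6.9},{"az":-6.9},{"az":-6.9},{"az":-6.9},{"az":-6.9},{"az":-6.9},{"az":-6.9}]' 25 && python3 -m crank '[{"tx":29,"ty":16},{"tx":29,"ty":16},{"tx":29,"ty":16},{"tx":29,"ty":16},{"tx":29,"ty":16},{"tx":29,"ty":16},{"tx":29,"ty":16},{"tx":29,"ty":16},{"tx":29,"ty":16},{"tx":29,"ty":16},{"tx":29,"ty":16},{"tx":29,"ty":16}]' && python3 -m crank '[{"tx":29,"ty":16},{"tx":29,"ty":16},{"tx":29,"ty":16},{"tx":29,"ty":16},{"tx":29,"ty":16},{"tx":29,"ty":16},{"tx":29,"ty":16},{"tx":29,"ty":16},{"tx":29,"ty":16},{"tx":29,"ty":16},{"tx":29,"ty":16},{"tx":10,"ty":10}]'
python3 - <<'E'
from h import *
s=read_state();w=eyes.snapshot("wrist");cv2.imwrite("pics/w1.png",w)
C=P("wrist",s);print(s['eef_pos'],s['orientation'])
for X in((.5658,.2372,.107),(.4697,.2528,.068)):print(proj(X,C))
E
```

```text
[ 0.20721668 -0.48216045  0.24924779] [-3.07607071e+00 -6.32905093e-01 -6.03559597e-05]
[1442.98308879 1559.11165522]
[186.67535007 120.29408797]$[0]: bad value
```

View pics/w1.png

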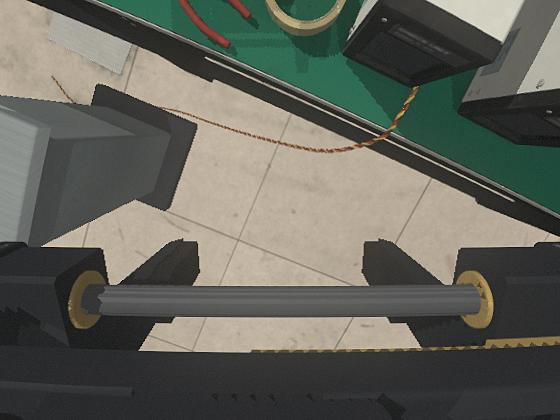

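The move was refused, and the wrist picture just shows the floor from the start pose. I'll find out which row format it accepts.

```bash
Z='"ax":0,"ay":0,"tx":0,"ty":0,"tz":0'; python3 -m crank '[{"az":-6.9}]' 25; python3 -m crank '[{"ax":0,"ay":0,"az":-6.9,"tx":0,"ty":0,"tz":0,"jaw":-1}]' 25; python3 -m crank --help | head -20
```

```text
t: 0.23
eef_pos: [0.2072, -0.4823, 0.2494]
orientation: [-3.033, -0.816, -0.0]
contact_force: [-0.3, 0.3, -0.6]
gripper_width: 1.0
grasp_force: 0.0$[0]: bad value
invalid input: not JSON, or not a number
```

```bash
python3 -m crank '[{"az":-6.9,"jaw":-0.99},{"az":-6.9},{"az":-6.9},{"az":-6.9},{"az":-6.9},{"az":-6.9},{"az":-6.9},{"az":-6.9},{"az":-6.9}]' 25 && python3 -m crank '[{"tx":29,"ty":16},{"tx":29,"ty":16},{"tx":29,"ty":16},{"tx":29,"ty":16},{"tx":29,"ty":16},{"tx":29,"ty":16},{"tx":29,"ty":16},{"tx":29,"ty":16},{"tx":29,"ty":16},{"tx":29,"ty":16},{"tx":29,"ty":16},{"tx":29,"ty":16}]'
```

```text
$[0]: bad value
```

```bash
python3 -m crank '[{"az":-6.9},{"az":-6.9},{"az":-6.9},{"az":-6.9},{"az":-6.9},{"az":-6.9},{"az":-6.9},{"az":-6.9},{"az":-6.9}]' 25; for j in 0.5 0 1 -0.5; do echo; echo J $j;done >/dev/null; python3 -m crank '[{"jaw":0.2}]'; echo; python3 -m crank '[{"jaw":-0.5}]'; echo;  python3 -m crank '[{"jaw":-1.0}]'; echo; python3 -m crank '[{"az":0.1,"jaw":-1.0}]'
```

```text
$[0]: bad value
$[0]: bad value
$[0]: bad value
$[0]: bad value
$[0]: bad value
```

```bash
python3 -m crank '[{"az":-6.9}]' 25; echo; python3 -m crank '[{"az":-6.9},{"az":-6.9}]'; echo; python3 -m crank '[{"ax":0,"ay":0,"az":0,"tx":0,"ty":0,"tz":0,"jaw":-1}]'; echo; python3 -m crank '[{"ax":0.0,"ay":0.0,"az":0.0,"tx":0.0,"ty":0.0,"tz":0.0,"jaw":-1.0}]'; ls
```

```text
t: 0.32
eef_pos: [0.2072, -0.4823, 0.2495]
orientation: [-3.031, -0.823, -0.0]
contact_force: [0.1, 0.0, 0.6]
gripper_width: 0.998
grasp_force: 0.0

t: 0.4
eef_pos: [0.2072, -0.4823, 0.2495]
orientation: [-3.034, -0.813, -0.0]
contact_force: [-0.4, 0.1, -0.5]
gripper_width: 1.003
grasp_force: 0.0
h.py
pics$[0]: bad value
$[0]: bad value
```

Every row needs all seven keys. One 6.9° turn has already been made.

```bash
python3 -m crank '[{"ax":0,"ay":0,"az":-6.9,"tx":0,"ty":0,"tz":0,"jaw":-1},{"ax":0,"ay":0,"az":-6.9,"tx":0,"ty":0,"tz":0,"jaw":-1},{"ax":0,"ay":0,"az":-6.9,"tx":0,"ty":0,"tz":0,"jaw":-1},{"ax":0,"ay":0,"az":-6.9,"tx":0,"ty":0,"tz":0,"jaw":-1},{"ax":0,"ay":0,"az":-6.9,"tx":0,"ty":0,"tz":0,"jaw":-1},{"ax":0,"ay":0,"az":-6.9,"tx":0,"ty":0,"tz":0,"jaw":-1},{"ax":0,"ay":0,"az":-6.9,"tx":0,"ty":0,"tz":0,"jaw":-1},{"ax":0,"ay":0,"az":-6.9,"tx":0,"ty":0,"tz":0,"jaw":-1},{"ax":0,"ay":0,"az":-6.9,"tx":0,"ty":0,"tz":0,"jaw":-1}]' 25
python3 -m crank '[{"ax":0,"ay":0,"az":0,"tx":29,"ty":16,"tz":0,"jaw":-1},{"ax":0,"ay":0,"az":0,"tx":29,"ty":16,"tz":0,"jaw":-1},{"ax":0,"ay":0,"az":0,"tx":29,"ty":16,"tz":0,"jaw":-1},{"ax":0,"ay":0,"az":0,"tx":29,"ty":16,"tz":0,"jaw":-1},{"ax":0,"ay":0,"az":0,"tx":29,"ty":16,"tz":0,"jaw":-1},{"ax":0,"ay":0,"az":0,"tx":29,"ty":16,"tz":0,"jaw":-1},{"ax":0,"ay":0,"az":0,"tx":29,"ty":16,"tz":0,"jaw":-1},{"ax":0,"ay":0,"az":0,"tx":29,"ty":16,"tz":0,"jaw":-1},{"ax":0,"ay":0,"az":0,"tx":29,"ty":16,"tz":0,"jaw":-1},{"ax":0,"ay":0,"az":0,"tx":29,"ty":16,"tz":0,"jaw":-1},{"ax":0,"ay":0,"az":0,"tx":29,"ty":16,"tz":0,"jaw":-1},{"ax":0,"ay":0,"az":0,"tx":29,"ty":16,"tz":0,"jaw":-1}]'
```

```text
t: 1.15
eef_pos: [0.2072, -0.4823, 0.2496]
orientation: [-2.174, -2.267, -0.0]
contact_force: [-0.3, -0.3, -0.9]
gripper_width: 1.001
grasp_force: 0.0
t: 2.15
eef_pos: [0.3858, -0.1255, 0.2499]
orientation: [2.181, 2.26, 0.0]
contact_force: [1.2, -0.2, 0.2]
gripper_width: 1.004
grasp_force: 0.0
```

```bash
python3 -m crank '[{"ax":0,"ay":0,"az":0,"tx":29,"ty":16,"tz":0,"jaw":-1},{"ax":0,"ay":0,"az":0,"tx":29,"ty":16,"tz":0,"jaw":-1},{"ax":0,"ay":0,"az":0,"tx":29,"ty":16,"tz":0,"jaw":-1},{"ax":0,"ay":0,"az":0,"tx":29,"ty":16,"tz":0,"jaw":-1},{"ax":0,"ay":0,"az":0,"tx":29,"ty":16,"tz":0,"jaw":-1},{"ax":0,"ay":0,"az":0,"tx":29,"ty":16,"tz":0,"jaw":-1},{"ax":0,"ay":0,"az":0,"tx":29,"ty":16,"tz":0,"jaw":-1},{"ax":0,"ay":0,"az":0,"tx":29,"ty":16,"tz":0,"jaw":-1},{"ax":0,"ay":0,"az":0,"tx":29,"ty":16,"tz":0,"jaw":-1},{"ax":0,"ay":0,"az":0,"tx":29,"ty":16,"tz":0,"jaw":-1},{"ax":0,"ay":0,"az":0,"tx":10,"ty":10,"tz":0,"jaw":-1},{"ax":0,"ay":0,"az":0,"tx":0,"ty":0,"tz":0,"jaw":-1}]'
python3 - <<'E'
from h import *
s=read_state();w=eyes.snapshot("wrist");cv2.imwrite("pics/w1.png",w)
C=P("wrist",s);R=Ro.from_rotvec(s['orientation']).as_matrix();print(s['eef_pos'],np.degrees(np.arctan2(R[1,0],R[0,0])))
for X in((.5658,.2372,.107),(.4697,.2528,.068)):print(proj(X,C))
E
```

```text
t: 3.15
eef_pos: [0.5442, 0.1814, 0.249]
orientation: [-2.177, -2.264, 0.0]
contact_force: [-0.0, 0.2, 0.5]
gripper_width: 0.998
grasp_force: 0.0
[0.54421425 0.18142988 0.24896292] 92.23385674536053
[307.38678238 142.71622389]
[212.14828185 122.22519573]
```

View pics/w1.png

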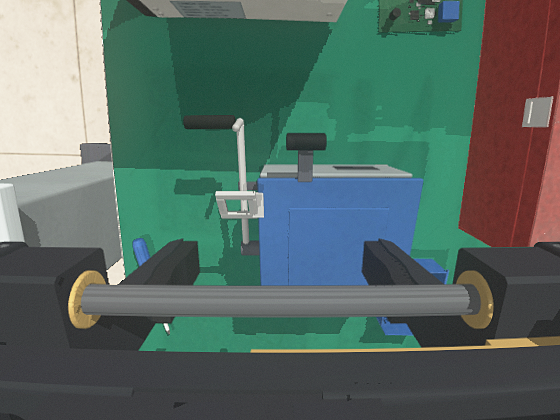

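The wrist view shows the handle at (306,141.5) and the knob at (211,122), within about 1 px of prediction. I'll descend and grip.

```bash
python3 -m crank '[{"ax":0,"ay":0,"az":0,"tx":19,"ty":8,"tz":0,"jaw":-1},{"ax":0,"ay":0,"az":0,"tx":19,"ty":8,"tz":0,"jaw":-1},{"ax":0,"ay":0,"az":0,"tx":18,"ty":7,"tz":10,"jaw":-1},{"ax":0,"ay":0,"az":0,"tx":0,"ty":0,"tz":28,"jaw":-1},{"ax":0,"ay":0,"az":0,"tx":0,"ty":0,"tz":28,"jaw":-1},{"ax":0,"ay":0,"az":0,"tx":0,"ty":0,"tz":28,"jaw":-1},{"ax":0,"ay":0,"az":0,"tx":0,"ty":0,"tz":28,"jaw":-1},{"ax":0,"ay":0,"az":0,"tx":0,"ty":0,"tz":28,"jaw":-1},{"ax":0,"ay":0,"az":0,"tx":0,"ty":0,"tz":0,"jaw":-1}]' 25
python3 -m crank '[{"ax":0,"ay":0,"az":0,"tx":0,"ty":0,"tz":0,"jaw":1},{"ax":0,"ay":0,"az":0,"tx":0,"ty":0,"tz":0,"jaw":1},{"ax":0,"ay":0,"az":0,"tx":0,"ty":0,"tz":0,"jaw":1},{"ax":0,"ay":0,"az":0,"tx":0,"ty":0,"tz":0,"jaw":1},{"ax":0,"ay":0,"az":0,"tx":0,"ty":0,"tz":0,"jaw":1},{"ax":0,"ay":0,"az":0,"tx":0,"ty":0,"tz":0,"jaw":1},{"ax":0,"ay":0,"az":0,"tx":0,"ty":0,"tz":0,"jaw":1},{"ax":0,"ay":0,"az":0,"tx":0,"ty":0,"tz":0,"jaw":1}]' 25
```

```text
t: 3.95
eef_pos: [0.5616, 0.2343, 0.0949]
orientation: [-2.177, -2.258, 0.012]
contact_force: [-0.2, 0.3, -1.3]
gripper_width: 0.999
grasp_force: 0.0
t: 4.62
eef_pos: [0.5644, 0.2362, 0.0999]
orientation: [2.177, 2.264, 0.0]
contact_force: [4.1, -1.0, 0.5]
gripper_width: 0.418
grasp_force: 2.8
```

```bash
python3 -c "
import numpy as np
a=np.linspace(.148,1.077,17);print(np.c_[190*np.diff(np.cos(a)),-190*np.diff(np.sin(a))].round(1).tolist())"; python3 -m crank '[{"ax":0,"ay":0,"az":0,"tx":0,"ty":0,"tz":0,"jaw":1},{"ax":0,"ay":0,"az":0,"tx":0,"ty":0,"tz":0,"jaw":1},{"ax":0,"ay":0,"az":0,"tx":0,"ty":0,"tz":0,"jaw":1}]' 30
```

```text
[[-1.9, -10.9], [-2.6, -10.7], [-3.2, -10.6], [-3.8, -10.4], [-4.4, -10.1], [-5.0, -9.8], [-5.5, -9.5], [-6.1, -9.2], [-6.6, -8.8], [-7.1, -8.4], [-7.6, -8.0], [-8.0, -7.6], [-8.5, -7.1], [-8.9, -6.6], [-9.2, -6.1], [-9.6, -5.5]]
t: 4.87
eef_pos: [0.5649, 0.2363, 0.0999]
orientation: [2.177, 2.264, 0.002]
contact_force: [5.2, 0.7, -0.5]
gripper_width: 0.398
grasp_force: 30.0
```

```bash
python3 -m crank '[{"ax":0,"ay":0,"az":0,"tx":-1.9,"ty":0,"tz":-10.9,"jaw":1},{"ax":0,"ay":0,"az":0,"tx":-2.6,"ty":0,"tz":-10.7,"jaw":1},{"ax":0,"ay":0,"az":0,"tx":-3.2,"ty":0,"tz":-10.6,"jaw":1},{"ax":0,"ay":0,"az":0,"tx":-3.8,"ty":0,"tz":-10.4,"jaw":1},{"ax":0,"ay":0,"az":0,"tx":-4.4,"ty":0,"tz":-10.1,"jaw":1},{"ax":0,"ay":0,"az":0,"tx":-5,"ty":0,"tz":-9.8,"jaw":1},{"ax":0,"ay":0,"az":0,"tx":-5.5,"ty":0,"tz":-9.5,"jaw":1},{"ax":0,"ay":0,"az":0,"tx":-6.1,"ty":0,"tz":-9.2,"jaw":1}]' 30
python3 -m crank '[{"ax":0,"ay":0,"az":0,"tx":-6.6,"ty":0,"tz":-8.8,"jaw":1},{"ax":0,"ay":0,"az":0,"tx":-7.1,"ty":0,"tz":-8.4,"jaw":1},{"ax":0,"ay":0,"az":0,"tx":-7.6,"ty":0,"tz":-8,"jaw":1},{"ax":0,"ay":0,"az":0,"tx":-8,"ty":0,"tz":-7.6,"jaw":1},{"ax":0,"ay":0,"az":0,"tx":-8.5,"ty":0,"tz":-7.1,"jaw":1},{"ax":0,"ay":0,"az":0,"tx":-8.9,"ty":0,"tz":-6.6,"jaw":1},{"ax":0,"ay":0,"az":0,"tx":-9.2,"ty":0,"tz":-6.1,"jaw":1},{"ax":0,"ay":0,"az":0,"tx":-9.6,"ty":0,"tz":-5.5,"jaw":1},{"ax":0,"ay":0,"az":0,"tx":0,"ty":0,"tz":0,"jaw":1},{"ax":0,"ay":0,"az":0,"tx":0,"ty":0,"tz":0,"jaw":1}]' 30
```

```text
t: 5.53
eef_pos: [0.5661, 0.2043, 0.1814]
orientation: [2.177, 2.265, 0.004]
contact_force: [7.5, 3.7, -3.1]
gripper_width: 0.402
grasp_force: 30.0
t: 6.37
eef_pos: [0.5688, 0.1384, 0.24]
orientation: [2.177, 2.263, 0.004]
contact_force: [5.8, 2.0, 5.2]
gripper_width: 0.401
grasp_force: 30.0
```

```bash
python3 - <<'E'
from h import *
a=eyes.snapshot("scene"); b=eyes.snapshot("top")
cv2.imwrite("pics/scene1.png",a); cv2.imwrite("pics/top1.png",b)
cv2.imwrite("pics/z1.png",cv2.resize(a[150:360,130:330],None,fx=2.8,fy=2.8,interpolation=2))
E
```

```text
(no output)
```

View pics/z1.png

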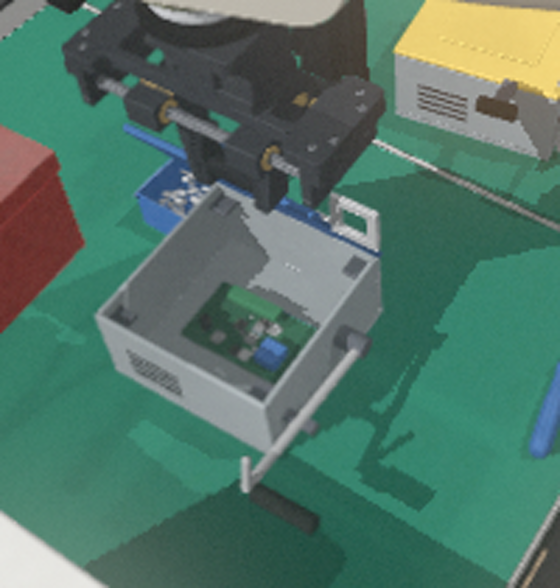

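The lid stands up at its stop and the rod still lies down. I'll release and rise.

```bash
python3 -m crank '[{"ax":0,"ay":0,"az":0,"tx":0,"ty":0,"tz":0,"jaw":-1},{"ax":0,"ay":0,"az":0,"tx":0,"ty":0,"tz":0,"jaw":-1},{"ax":0,"ay":0,"az":0,"tx":0,"ty":0,"tz":0,"jaw":-1},{"ax":0,"ay":0,"az":0,"tx":0,"ty":0,"tz":0,"jaw":-1},{"ax":0,"ay":0,"az":0,"tx":0,"ty":0,"tz":-15,"jaw":-1},{"ax":0,"ay":0,"az":0,"tx":0,"ty":0,"tz":-25,"jaw":-1},{"ax":0,"ay":0,"az":0,"tx":10,"ty":-5,"tz":-25,"jaw":-1},{"ax":0,"ay":0,"az":0,"tx":35,"ty":-20,"tz":0,"jaw":-1},{"ax":0,"ay":0,"az":0,"tx":35,"ty":-20,"tz":0,"jaw":-1},{"ax":0,"ay":0,"az":0,"tx":20,"ty":-20,"tz":0,"jaw":-1},{"ax":0,"ay":0,"az":0,"tx":0,"ty":-20,"tz":0,"jaw":-1},{"ax":0,"ay":0,"az":0,"tx":0,"ty":0,"tz":0,"jaw":-1}]' 30
python3 - <<'E'
from h import *
s=read_state();w=eyes.snapshot("wrist");a=eyes.snapshot("scene");b=eyes.snapshot("top")
cv2.imwrite("pics/w2.png",w);cv2.imwrite("pics/scene2.png",a);cv2.imwrite("pics/top2.png",b)
C=P("wrist",s);print(proj((.4697,.2528,.068),C),s['eef_pos'])
cv2.imwrite("pics/z2.png",np.hstack([cv2.resize(w[60:360,80:480],(520,390)),cv2.resize(a[180:360,150:280],(280,388))[:390] if 0 else cv2.copyMakeBorder(cv2.resize(a[180:360,150:280],(280,388)),0,2,0,0,0)]))
for x in blobs(w,(100,20,480,230),dark,60): print(np.round(x[0],1),x[1])
E
```

```text
t: 7.47
eef_pos: [0.4765, 0.2361, 0.3043]
orientation: [-2.173, -2.268, 0.001]
contact_force: [-0.1, 0.1, 0.4]
gripper_width: 0.997
grasp_force: 0.0
[276.55929748 170.1789573 ] [0.4765095  0.23609494 0.30430762]
[273.1 172.4] [154 146  42  10 173]
```

View pics/z2.png

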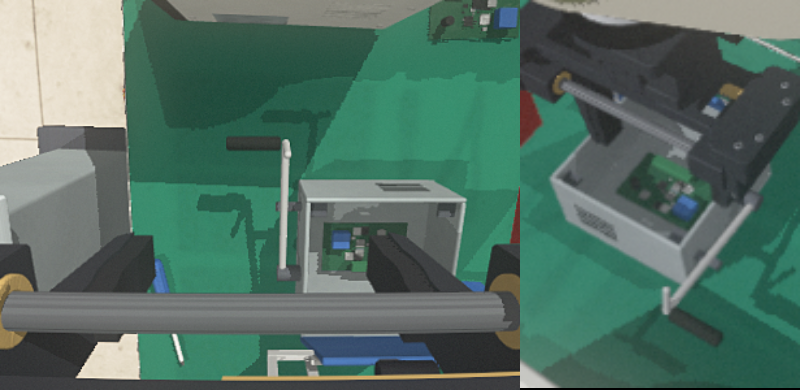

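The wrist view shows the knob at (273.1,172.4). The lid stays up with the bracket visible behind it, and the rod is down.

```bash
python3 - <<'E'
from h import *
from scipy.optimize import least_squares
T,S=P("top"),P("scene")
s2={'eef_pos':read_state()['eef_pos'],'orientation':read_state()['orientation']}
W=P("wrist",s2)
w1=cv2.imread("pics/w1.png")
for x in blobs(w1,(150,90,260,150),dark,60): print(x[0],x[1])
W1=P("wrist",{'eef_pos':np.array([.54421425,.18142988,.24896292]),'orientation':np.array([-2.177,-2.264,0])})
o=[((170.4,225.5),T),((231,331.3),S),((273.1,172.4),W),((210.5,122),W1)]
r=least_squares(lambda X:np.concatenate([proj(X,C)-p for p,C in o]),[.47,.25,.06]);print(r.x,r.fun.round(1))
print(tri(*o[2],*o[3]))
E
```

```text
[207.71495327 123.83411215] [ 33  25  52  14 428]
[0.46893775 0.25176361 0.07250775] [ 0.   0.4  0.2 -1.2 -0.1 -2.2 -0.   1.2]
(array([0.47021963, 0.25158405, 0.08207492]), [np.float64(1.2613013350785793), np.float64(1.5418546182181274)])
```

```bash
python3 - <<'E'
from h import *
T,S=P("top"),P("scene")
print(tri((136,170),T,(125,330),S),tri((133.5,257),T,(228,400),S))
E
python3 -m crank '[{"ax":0,"ay":0,"az":0,"tx":16,"ty":-10,"tz":0,"jaw":-1},{"ax":0,"ay":0,"az":-6.9,"tx":0,"ty":0,"tz":0,"jaw":-1},{"ax":0,"ay":0,"az":-6.9,"tx":0,"ty":0,"tz":0,"jaw":-1},{"ax":0,"ay":0,"az":-6.9,"tx":0,"ty":0,"tz":0,"jaw":-1},{"ax":0,"ay":0,"az":-6.9,"tx":0,"ty":0,"tz":0,"jaw":-1},{"ax":0,"ay":0,"az":-6.9,"tx":0,"ty":0,"tz":0,"jaw":-1},{"ax":0,"ay":0,"az":-6.9,"tx":0,"ty":0,"tz":0,"jaw":-1},{"ax":0,"ay":0,"az":-6.9,"tx":0,"ty":0,"tz":0,"jaw":-1},{"ax":0,"ay":0,"az":-6.9,"tx":0,"ty":0,"tz":0,"jaw":-1},{"ax":0,"ay":0,"az":-6.9,"tx":0,"ty":0,"tz":0,"jaw":-1},{"ax":0,"ay":0,"az":-6.9,"tx":0,"ty":0,"tz":0,"jaw":-1},{"ax":0,"ay":0,"az":-6.9,"tx":0,"ty":0,"tz":0,"jaw":-1}]' 25
python3 -m crank '[{"ax":0,"ay":0,"az":-6.9,"tx":0,"ty":0,"tz":0,"jaw":-1},{"ax":0,"ay":0,"az":-6.9,"tx":0,"ty":0,"tz":0,"jaw":-1},{"ax":0,"ay":0,"az":0,"tx":0,"ty":0,"tz":0,"jaw":-1},{"ax":0,"ay":0,"az":0,"tx":0,"ty":0,"tz":0,"jaw":-1}]' 25
python3 - <<'E'
from h import *
s=read_state();w=eyes.snapshot("wrist");cv2.imwrite("pics/w3.png",w)
C=P("wrist",s);R=Ro.from_rotvec(s['orientation']).as_matrix();print(s['eef_pos'],np.degrees(np.arctan2(R[1,0],R[0,0])))
print(proj((.469,.252,.071),C))
E
```

```text
(array([0.62392792, 0.35835072, 0.07828366]), [np.float64(5.519775141197909), np.float64(7.170571737664157)]) (array([0.3932496 , 0.35319197, 0.05947276]), [np.float64(3.0499007139658723), np.float64(4.535677908347973)])
t: 8.62
eef_pos: [0.4697, 0.2498, 0.3036]
orientation: [-0.317, -3.125, 0.0]
contact_force: [-1.0, 0.1, 0.3]
gripper_width: 0.997
grasp_force: 0.0
t: 8.95
eef_pos: [0.4694, 0.25, 0.3037]
orientation: [0.046, -3.141, 0.0]
contact_force: [-0.2, 0.6, 0.2]
gripper_width: 1.0
grasp_force: 0.0
[0.46939238 0.2499875  0.30368748] -178.3179598603972
[281.18365419 183.84835164]
```

View pics/w3.png

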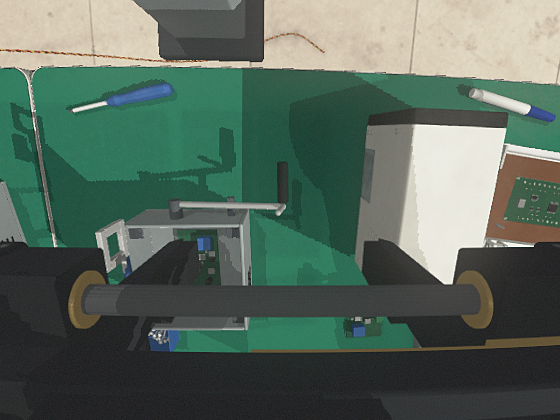

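The knob is at (283,183), within 2 px of prediction. The white box lies close on the left, so I'm checking its height for body clearance.

```bash
python3 - <<'E'
from h import *
C=P("wrist",read_state())
for v in(150,200):
    b=plane((364 if v==150 else 361,v),C,0); print(b)
    for z in(.08,.12,.16,.2):print(z,plane((413,v),C,z)[:2])
E
```

```text
[0.42757315 0.37285543 0.        ]
0.08 [0.42078174 0.41004845]
0.12 [0.4187499  0.39203628]
0.16 [0.41671806 0.37402411]
0.2 [0.41468621 0.35601195]
[0.50301503 0.37573276 0.        ]
0.08 [0.48268648 0.41880499]
0.12 [0.47375595 0.39981699]
0.16 [0.46482543 0.38082899]
0.2 [0.45589491 0.36184099]
```

```bash
python3 -m crank '[{"ax":0,"ay":0,"az":0,"tx":3,"ty":3,"tz":26,"jaw":-1},{"ax":0,"ay":0,"az":0,"tx":0,"ty":0,"tz":26,"jaw":-1},{"ax":0,"ay":0,"az":0,"tx":0,"ty":0,"tz":26,"jaw":-1},{"ax":0,"ay":0,"az":0,"tx":0,"ty":0,"tz":26,"jaw":-1},{"ax":0,"ay":0,"az":0,"tx":0,"ty":0,"tz":26,"jaw":-1},{"ax":0,"ay":0,"az":0,"tx":0,"ty":0,"tz":26,"jaw":-1},{"ax":0,"ay":0,"az":0,"tx":0,"ty":0,"tz":26,"jaw":-1},{"ax":0,"ay":0,"az":0,"tx":0,"ty":0,"tz":26,"jaw":-1},{"ax":0,"ay":0,"az":0,"tx":0,"ty":0,"tz":20,"jaw":-1},{"ax":0,"ay":0,"az":0,"tx":0,"ty":0,"tz":13,"jaw":-1},{"ax":0,"ay":0,"az":0,"tx":0,"ty":0,"tz":0,"jaw":-1},{"ax":0,"ay":0,"az":0,"tx":0,"ty":0,"tz":0,"jaw":-1}]' 20
python3 -m crank '[{"ax":0,"ay":0,"az":0,"tx":0,"ty":0,"tz":0,"jaw":1},{"ax":0,"ay":0,"az":0,"tx":0,"ty":0,"tz":0,"jaw":1},{"ax":0,"ay":0,"az":0,"tx":0,"ty":0,"tz":0,"jaw":1},{"ax":0,"ay":0,"az":0,"tx":0,"ty":0,"tz":0,"jaw":1},{"ax":0,"ay":0,"az":0,"tx":0,"ty":0,"tz":0,"jaw":1},{"ax":0,"ay":0,"az":0,"tx":0,"ty":0,"tz":0,"jaw":1},{"ax":0,"ay":0,"az":0,"tx":0,"ty":0,"tz":0,"jaw":1},{"ax":0,"ay":0,"az":0,"tx":0,"ty":0,"tz":0,"jaw":1},{"ax":0,"ay":0,"az":0,"tx":0,"ty":0,"tz":0,"jaw":1},{"ax":0,"ay":0,"az":0,"tx":0,"ty":0,"tz":0,"jaw":1},{"ax":0,"ay":0,"az":0,"tx":0,"ty":0,"tz":0,"jaw":1},{"ax":0,"ay":0,"az":0,"tx":0,"ty":0,"tz":0,"jaw":1}]' 20
python3 - <<'E'
from h import *
print(read_state()['eef_pos'])
w=eyes.snapshot("wrist");cv2.imwrite("pics/w4.png",w)
E
```

```text
t: 10.0
eef_pos: [0.4657, 0.2532, 0.0629]
orientation: [0.05, -3.14, 0.0]
contact_force: [0.3, 0.1, 0.7]
gripper_width: 1.002
grasp_force: 0.0
t: 11.0
eef_pos: [0.4656, 0.2523, 0.0628]
orientation: [0.055, -3.14, 0.004]
contact_force: [1.4, -4.1, -0.3]
gripper_width: 0.147
grasp_force: 20.0
[0.46555771 0.25226306 0.06276795]
```

```bash
python3 -c "
import numpy as np
a=np.linspace(.142,1.44,19);print(np.c_[148*np.diff(np.cos(a)),-148*np.diff(np.sin(a))].round(1).tolist())"
```

```text
[[-1.9, -10.5], [-2.6, -10.3], [-3.4, -10.1], [-4.1, -9.9], [-4.8, -9.5], [-5.5, -9.2], [-6.1, -8.7], [-6.7, -8.3], [-7.3, -7.8], [-7.9, -7.2], [-8.4, -6.6], [-8.8, -6.0], [-9.2, -5.4], [-9.6, -4.7], [-9.9, -4.0], [-10.2, -3.3], [-10.4, -2.5], [-10.5, -1.8]]
```

```bash
python3 -m crank '[{"ax":0,"ay":0,"az":0,"tx":0,"ty":-1.9,"tz":-10.5,"jaw":1},{"ax":0,"ay":0,"az":0,"tx":0,"ty":-2.6,"tz":-10.3,"jaw":1},{"ax":0,"ay":0,"az":0,"tx":0,"ty":-3.4,"tz":-10.1,"jaw":1},{"ax":0,"ay":0,"az":0,"tx":0,"ty":-4.1,"tz":-9.9,"jaw":1},{"ax":0,"ay":0,"az":0,"tx":0,"ty":-4.8,"tz":-9.5,"jaw":1},{"ax":0,"ay":0,"az":0,"tx":0,"ty":-5.5,"tz":-9.2,"jaw":1},{"ax":0,"ay":0,"az":0,"tx":0,"ty":-6.1,"tz":-8.7,"jaw":1},{"ax":0,"ay":0,"az":0,"tx":0,"ty":-6.7,"tz":-8.3,"jaw":1},{"ax":0,"ay":0,"az":0,"tx":0,"ty":-7.3,"tz":-7.8,"jaw":1}]' 20
python3 -m crank '[{"ax":0,"ay":0,"az":0,"tx":0,"ty":-7.9,"tz":-7.2,"jaw":1},{"ax":0,"ay":0,"az":0,"tx":0,"ty":-8.4,"tz":-6.6,"jaw":1},{"ax":0,"ay":0,"az":0,"tx":0,"ty":-8.8,"tz":-6,"jaw":1},{"ax":0,"ay":0,"az":0,"tx":0,"ty":-9.2,"tz":-5.4,"jaw":1},{"ax":0,"ay":0,"az":0,"tx":0,"ty":-9.6,"tz":-4.7,"jaw":1},{"ax":0,"ay":0,"az":0,"tx":0,"ty":-9.9,"tz":-4,"jaw":1},{"ax":0,"ay":0,"az":0,"tx":0,"ty":-5,"tz":-1.6,"jaw":1},{"ax":0,"ay":0,"az":0,"tx":0,"ty":0,"tz":0,"jaw":1}]' 20
python3 - <<'E'
from h import *
print(read_state()['eef_pos'])
w=eyes.snapshot("wrist");a=eyes.snapshot("scene");b=eyes.snapshot("top")
cv2.imwrite("pics/z5.png",np.hstack([cv2.resize(w[0:300,80:480],(480,360)),cv2.resize(a[190:330,160:280],(308,360))]))
E
```

```text
t: 11.8
eef_pos: [0.467, 0.2085, 0.146]
orientation: [0.054, -3.139, 0.007]
contact_force: [9.0, -15.5, -19.8]
gripper_width: 0.136
grasp_force: 21.4
t: 12.47
eef_pos: [0.469, 0.1509, 0.1819]
orientation: [0.051, -3.14, 0.001]
contact_force: [4.7, -2.7, -10.0]
gripper_width: 0.143
grasp_force: 20.6
[0.46900738 0.15093235 0.18189291]
```

View pics/z5.png

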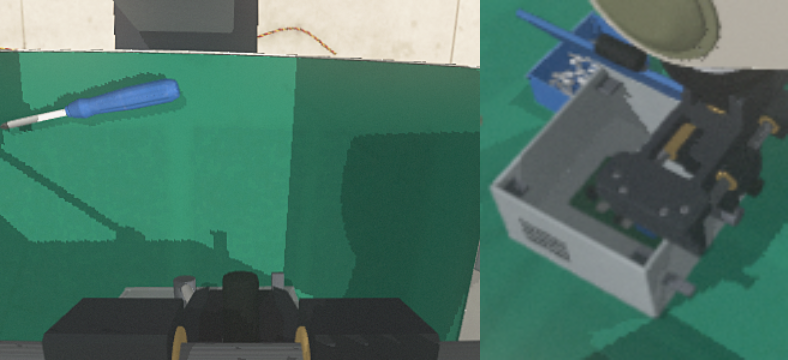

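The knob is pinched with the rod well up at roughly 1.25 rad, but the hole is hidden by the gripper. I'll continue to home in small steps, watching force.

```bash
python3 -m crank '[{"ax":0,"ay":0,"az":0,"tx":-0.5,"ty":-6,"tz":0.5,"jaw":1},{"ax":0,"ay":0,"az":0,"tx":-0.5,"ty":-6,"tz":-1,"jaw":1},{"ax":0,"ay":0,"az":0,"tx":-0.5,"ty":-6,"tz":-1,"jaw":1},{"ax":0,"ay":0,"az":0,"tx":0,"ty":0,"tz":0,"jaw":1}]' 20
python3 -m crank '[{"ax":0,"ay":0,"az":0,"tx":-0.5,"ty":-6,"tz":-1,"jaw":1},{"ax":0,"ay":0,"az":0,"tx":-0.5,"ty":-5,"tz":-0.6,"jaw":1},{"ax":0,"ay":0,"az":0,"tx":0,"ty":0,"tz":0,"jaw":1}]' 20
python3 -m crank '[{"ax":0,"ay":0,"az":0,"tx":0,"ty":-4,"tz":-0.3,"jaw":1},{"ax":0,"ay":0,"az":0,"tx":0,"ty":0,"tz":0,"jaw":1}]' 20
```

```text
t: 12.95
eef_pos: [0.4701, 0.134, 0.1852]
orientation: [0.053, -3.139, -0.001]
contact_force: [-9.9, 0.6, 9.3]
gripper_width: 0.14
grasp_force: 18.9
t: 13.2
eef_pos: [0.4707, 0.123, 0.1864]
orientation: [0.053, -3.136, -0.001]
contact_force: [-12.3, 0.4, 9.8]
gripper_width: 0.135
grasp_force: 18.9
t: 13.37
eef_pos: [0.4709, 0.1192, 0.1866]
orientation: [0.054, -3.137, -0.001]
contact_force: [-13.3, -0.2, 9.8]
gripper_width: 0.138
grasp_force: 19.0
```

```bash
python3 -m crank '[{"ax":0,"ay":0,"az":0,"tx":0.7,"ty":-3,"tz":-0.6,"jaw":1},{"ax":0,"ay":0,"az":0,"tx":0,"ty":0,"tz":0,"jaw":1}]' 20
python3 -m crank '[{"ax":0,"ay":0,"az":0,"tx":0.3,"ty":-2,"tz":0,"jaw":1},{"ax":0,"ay":0,"az":0,"tx":0,"ty":0,"tz":0,"jaw":1}]' 20
```

```text
t: 13.53
eef_pos: [0.4708, 0.1162, 0.1868]
orientation: [0.054, -3.138, -0.001]
contact_force: [-6.9, 0.3, 3.6]
gripper_width: 0.138
grasp_force: 19.4
t: 13.7
eef_pos: [0.4708, 0.1142, 0.1869]
orientation: [0.054, -3.139, -0.001]
contact_force: [-6.6, 0.3, 3.0]
gripper_width: 0.14
grasp_force: 19.5
```

```bash
python3 -m crank '[{"ax":0,"ay":0,"az":0,"tx":0,"ty":-2,"tz":0,"jaw":1},{"ax":0,"ay":0,"az":0,"tx":0,"ty":0,"tz":0,"jaw":1}]' 20
python3 -m crank '[{"ax":0,"ay":0,"az":0,"tx":0,"ty":-2,"tz":0,"jaw":1},{"ax":0,"ay":0,"az":0,"tx":0,"ty":0,"tz":0,"jaw":1}]' 20
python3 -m crank '[{"ax":0,"ay":0,"az":0,"tx":0,"ty":0,"tz":0,"jaw":0.6},{"ax":0,"ay":0,"az":0,"tx":0,"ty":0,"tz":0,"jaw":0.4},{"ax":0,"ay":0,"az":0,"tx":0,"ty":0,"tz":0,"jaw":0.4},{"ax":0,"ay":0,"az":0,"tx":0,"ty":0,"tz":-15,"jaw":0.4},{"ax":0,"ay":0,"az":0,"tx":0,"ty":0,"tz":-20,"jaw":0.4},{"ax":0,"ay":0,"az":0,"tx":20,"ty":0,"tz":-20,"jaw":0.4},{"ax":0,"ay":0,"az":0,"tx":30,"ty":0,"tz":-25,"jaw":0.4},{"ax":0,"ay":0,"az":0,"tx":30,"ty":0,"tz":-25,"jaw":0.4},{"ax":0,"ay":0,"az":0,"tx":0,"ty":0,"tz":0,"jaw":0.4}]' 20
```

```text
t: 13.87
eef_pos: [0.4709, 0.1123, 0.1869]
orientation: [0.054, -3.139, -0.001]
contact_force: [-6.3, 0.4, 3.1]
gripper_width: 0.137
grasp_force: 19.5
t: 14.03
eef_pos: [0.471, 0.1103, 0.1869]
orientation: [0.054, -3.139, -0.001]
contact_force: [-6.4, 0.4, 2.7]
gripper_width: 0.137
grasp_force: 19.5
t: 14.78
eef_pos: [0.3901, 0.1078, 0.2964]
orientation: [-0.055, 3.133, -0.001]
contact_force: [1.7, -0.7, -0.1]
gripper_width: 0.296
grasp_force: 0.0
```

```bash
python3 - <<'E'
from h import *
s=read_state();print(s['eef_pos'])
w=eyes.snapshot("wrist");a=eyes.snapshot("scene");b=eyes.snapshot("top")
cv2.imwrite("pics/w6.png",w);cv2.imwrite("pics/s6.png",a);cv2.imwrite("pics/t6.png",b);
cv2.imwrite("pics/z6.png",np.hstack([cv2.resize(a[190:330,160:300],(400,400),interpolation=2),cv2.resize(b[130:250,150:270],(400,400),interpolation=2)]))
E
```

```text
[0.39005725 0.10779325 0.29639287]
```

View pics/z6.png

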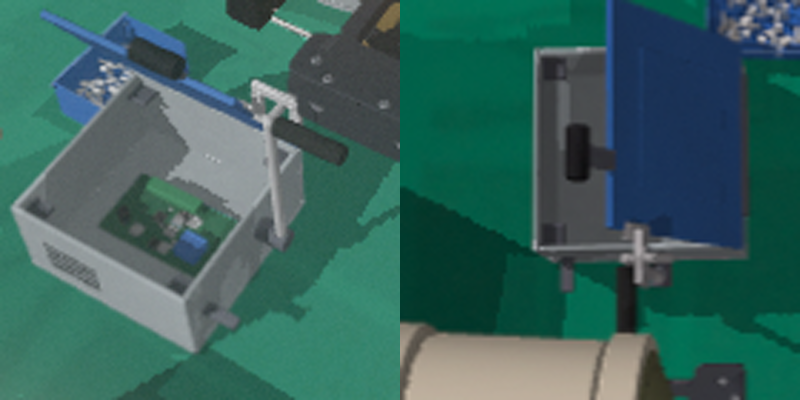

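The scene shows the rod upright with its end at the lid bracket. The top view shows the pin crossing the bracket at about (637,240) in the crop. Now I check the angles numerically.

```bash
python3 - <<'E'
from h import *
T,S=P("top"),P("scene")
H,e=tri((203.1,175.6),T,(215.3,210.3),S);print("handle",H,e,"lid",np.arcsin((H[2]-.08)/.19)-.0316)
K=tri((217.8,217),T,(268.9,239.7),S);print("knob",K)
for z in(.19,.2):print(plane((217.8,217),T,z))
# predicted tip/hole pixels for lid, prop
yaw=np.radians(2.3);yc=np.array([np.cos(yaw),np.sin(yaw),0]);xc=np.array([np.sin(yaw),-np.cos(yaw),0]);O=np.array([.606,.1255,0])
f=lambda x,y,z:O+x*xc+y*yc+[0,0,z]
L=1.05;hole=f(.075-.13*np.cos(L)-.012*np.sin(L),-.1,.08+.13*np.sin(L)-.012*np.cos(L)+.024*np.cos(L))
print("hole",hole,((proj(hole,T)-[150,130])/.3+[400,0]),(proj(hole,S)-[160,190])/.35)
for p in(1.4,1.5,1.54):
  k=f(.015-.148*np.cos(p),-.138,.05+.148*np.sin(p));print(p,k,((proj(k,T)-[150,130])/.3+[400,0]),(proj(k,S)-[160,190])/.35)
im=cv2.imread("pics/w6.png");cv2.imwrite("pics/z7.png",np.hstack([im,cv2.resize(cv2.imread("pics/s6.png")[205:265,235:275],(240,420),interpolation=2)]))
E
```

```text
handle [0.56900338 0.13843209 0.24705578] [np.float64(0.51242227043962), np.float64(0.6223443270514845)] lid 1.0426665166262608
knob (array([0.47961093, 0.10941417, 0.19220545]), [np.float64(2.3207784729145273), np.float64(2.8700547803204923)])
[0.48466381 0.11198446 0.19      ]
[0.48382609 0.11045699 0.2       ]
hole [0.50607682 0.12158006 0.19873587] [611.29254944 257.38994119] [258.40049471 129.5483745 ]
1.4 [0.46770363 0.13010877 0.19584656] [597.47889934 313.39269211] [300.63326143 166.86336232]
1.5 [0.46829301 0.11543457 0.19762926] [618.44134401 312.8334346 ] [312.46367974 149.08513128]
1.54 [0.46853026 0.10952736 0.19792982] [627.00088722 312.65073613] [317.1723365  142.41702222]
```

View pics/z7.png

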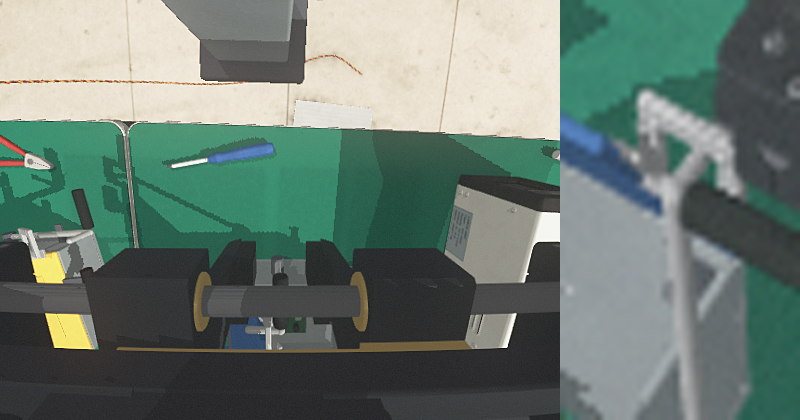

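```bash
python3 - <<'E'
from h import *
T,S=P("top"),P("scene")
yaw=np.radians(2.3);yc=np.array([np.cos(yaw),np.sin(yaw),0]);xc=np.array([np.sin(yaw),-np.cos(yaw),0]);O=np.array([.606,.1255,0])
c=lambda X:np.round([1e3*(X-O)@xc,1e3*(X-O)@yc,1e3*X[2]],1)
X,e=tri((221.1,202.9),T,(257,226),S);print("bracket now",c(X),e)
X,e=tri((198.2,210.9),T,(237.5,281),S);print("bracket at start",c(X),e)  # scene z.png (262,243)
X,e=tri((170.3,213.2),T,(217.5,324),S);print("rod end start",c(X),e)
b=cv2.imread("pics/t6.png");a=cv2.imread("pics/s6.png")
cv2.imwrite("pics/z8.png",np.hstack([cv2.resize(b[185:235,205:245],(400,500),interpolation=cv2.INTER_CUBIC),cv2.resize(a[210:260,235:275],(400,500),interpolation=cv2.INTER_CUBIC)]))
E
```

```text
bracket now [ 20.4 -95.8 203.4] [np.float64(2.26938280627956), np.float64(2.756512391163241)]
bracket at start [-52.5 -98.  110. ] [np.float64(0.20887274698952824), np.float64(0.26459383016010174)]
rod end start [-133.3  -99.4   67.3] [np.float64(0.31820491034459114), np.float64(0.42523376640978683)]
```

View pics/z8.png

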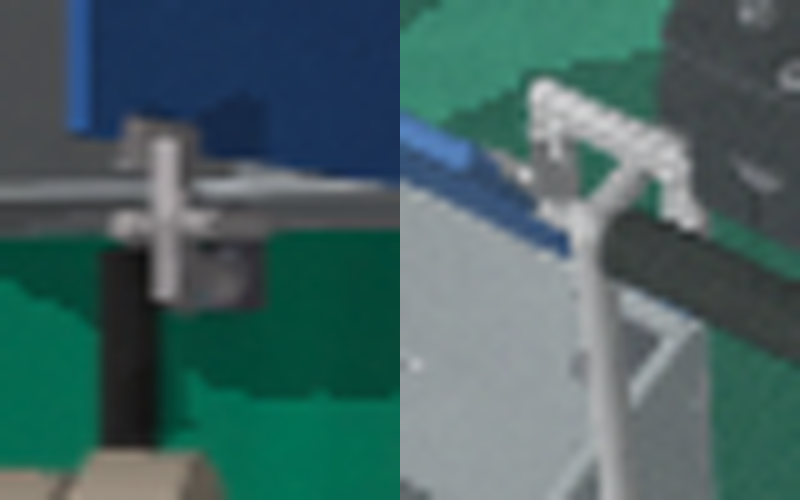

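The close-up shows the bent tip passing through the bracket frame. In the left panel the pin crosses at about (165,225), centred on the bracket in width and depth. In the right panel it runs under the frame's top bar. The lid is at about 1.04 rad, the gripper is clear, and the yellow case was not touched.

```bash
python3 -c "
from bench import manip
print(manip.job_done())"
```

```text
the job is handed in; nothing more can be done
None
```

The job is handed in: the blue lid is up at about 1.04 rad with the rod's tip through the bracket's hole and the gripper clear, and the yellow case was never touched. The hand-in gave no verdict.

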